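# Nudge a bracket plate onto the drilling jig's locating pins

## Robot

A 7-joint arm with a two-finger parallel gripper is mounted at the origin on the work surface. World frame = base frame: x ahead of the robot, y to its left, z up, the work surface at z = 0. Lengths are in m, angles in rad, forces in N, time in s.
With the tool pointing down it reaches from about 0.4 to 0.85 m from the base axis. Payload 4.5 kg.
Tool frame: the origin (TCP) lies on the centre line of the jaws, within the pads' length; the fingertips stand r.tcp_to_tips ahead of it and the grasp point (between the pads) lies 11 mm behind it (r.tcp_to_tips is the distance from the TCP to the fingertips, in m); y points along the fingers, x is the direction in which the jaws open and shut, and the axes are right-handed (so a half turn about y gives the same grasp; the last joint's range is limited). The gripper opens to 88 mm and grips with 3 to 60 N. Pads are 18 mm wide; open, the fingers measure 123 mm over their backs; the gripper's body (75 mm by 187 mm) begins 45 mm behind the grasp point.
Start: joints at [-1.312, 0.689, -0.195, 1.565, 0.157, 0.902, -0.215], TCP at [0.139, 0.609, 0.247] pointing down, gripper open.
Joint ranges: [-3.01, 3.01], [-0.46, 2.08], [-1.47, 1.51], [0.13, 2.56], [-1, 4.14], [0.04, 2.09], [-2.66, 2.66]. Speed limits (rad/s): [2.57, 2.57, 3.14, 3.14, 3.14, 3.14, 3.14].

## Interface

Orientations are given as a unit quaternion [x, y, z, w].
In Python, from plant import r gives the robot as it stands. The module is installed in compiled form; this text tells all that it offers.
- The arm moves only by the shell command python3 -m inch 'ROWS' [OPENING] [FORCE]. ROWS is text: rows parted by semicolons, each of 4 numbers parted by spaces: the shift along the tool's x, y, z in mm, then the turn about the tool's y in degrees. In form: x y z spin; .... A call has 1 to 10 rows; each row is the pose to reach, as a shift and turn from the pose commanded when the call began, along the tool's axes at that moment; what a row does not reach only later rows make up. A row lasts 1/10 s, in which the tool goes at most 50 mm and 8.59 degrees, less where a joint would pass 70% of its speed; a pose out of reach is approached as far as the arm can. A call with a gripper value outside its range is refused whole. OPENING is the gripper command: -1 is shut, 1 is fully open, values between are in proportion, set as the call begins (- or left out, the last holds). The fingers move at their own pace and stop on an object; FORCE is the grip in N (left out, the last holds). Time passes only in rows, so rows that repeat a pose let the fingers close. It gives the time, the measured TCP pose, the force and the opening at its end, in the units of the state.
- r.get_state(): the state, without advancing time (a new reading comes with each control period).
- r.snapshot(name): name is "scene" or "top"; returns a dict with "frame" (384x512x3 uint8, red, green, blue), "intrinsics" (3x3 intrinsics, pixels), "dist_coeffs" ([k1, k2, p1, p2, k3] as OpenCV has them; the pictures are not rectified), "R" (3x3) and "t" (3): a world point X has camera coordinates R X + t. Camera axes: x right, y down, z forward; pixel columns grow to the right and rows downward; lengths in m; the calibration is good to about 2 mm. A picture is of the moment at which its call begins. There is no depth.
- r.finish_job(): hands the job in, once; it reports no verdict.
Trained networks look in the newest picture that a camera, given by its name, has taken for a name from the list of things; names that differ only in an ending like _2 or _b are one class to them, and where a whole thing is asked for, a point or a joint stands for the part that bears it (a point fixed in the world has none). Each returns a list of dicts, best first, with "p" (0 to 1); they miss things now and then, are a little off and sometimes report something else, mostly with a low value. They report only what shows in the picture. A call takes as long as a camera call. They do not tell look-alikes from the thing itself.
- r.trace(camera, name): "region" (384x512 bool, what is visible of it) and "centre" ([row, column] in pixels, amid what is visible of it).
- r.tip_of(camera, name): "centre" ([row, column] in pixels: a listed point, or the origin of a listed thing).
The state is a dict: "clock": time; "q": joint angles; "qd": joint speeds; "joint_torque": joint torques, N m; "tool_pos": TCP position; "eef_rot": TCP orientation; "contact_force": force on the tool from outside, world axes, zero at the start; "moment": the same for the moment, N m; "opening": opening from 0.0 (shut) to 1.0 (fully open).
Only numpy, scipy, OpenCV 4.12 (cv2) and the standard library are available. Lean on these libraries where they do the work, as an engineer would, in place of code of your own. Each camera call takes 0.05 s, during which the arm holds its last target.

## Task

The steel bracket plate on the drilling jig is riding askew on top of the jig's two brass locating pins. Without picking it up, gently nudge the plate by its edges with the fingertips until its two locating holes drop over the pins and it lies flat on the jig's bed, ready for clamping, then take the hand away. Leave the tools and fittings around it where they are.

Things in the scene. Friction and masses are not known exactly. Their poses are not given: they have to be found in the camera images.
- jig: Drilling jig bolted to the bench, never moves. Origin on the bench surface, right below the midpoint of its two locating pins; x points away from the robot (yaw varies up to 0.3 rad), y left, z up. Its blue foot is 10 mm thick, reaching from x = -95 to +125 mm and from y = -95 to +95 mm. Two bolt heads at x = -80, y = +80 and -80 mm stand 14 mm above the bench.
- bed (a point): Centre of the jig's bed, level with its flat top, jig axes: a dark steel block on the foot, 104 mm (x) by 110 mm (y), its top 40 mm above the bench, so 30 mm above the foot. Midway between the pins.
- pin_left (a point): Foot of the left brass locating pin (jig x = 0, y = +40 mm), on its axis, level with the bed's top. The pin is 10 mm in diameter and straight for 2.5 mm, then tapers to 4 mm diameter at its tip, 7.5 mm above the bed.
- pin_right (a point): Foot of the right locating pin, alike, at jig x = 0, y = -40 mm.
- clamp (a point): Foot of the toggle clamp on the far end of the jig (jig x = +99, y = 0 mm), standing open and fixed. With its riser it takes up jig x = +75 to +200 mm, y within 25 mm, up to 140 mm above the bench. Not to be used.
- plate: Loose, lightly oiled steel bracket plate, 120 mm (its x) by 150 mm (its y), 5 mm thick, about 0.6 kg. Origin at the centre of its underside, z up through its upper face. On its y axis: two 13 mm locating holes at y = +40 and -40 mm, and in the centre a 23 mm opening that fits no pin. Seated, it lies level on the bed, centred on the pins, and the pins stand 2.5 mm proud of its top.
- near_edge (a point): Middle of the plate's edge on the robot's side, at its underside (plate x = -60 mm). At the start this side is low (34 to 38 mm above the bench) and the far side high, as the plate, tilted about 8 degrees, rides on both pins and on the bed's near edge. This edge and both ends overhang the bed all the time, so fingertips can reach down past them, above the foot.
- hole_left (a point): Centre of the left locating hole (plate y = +40 mm) at the plate's underside. At the start the plate's centre lies 14 to 28 mm nearer the robot than the pins, up to 14 mm left or right of them, and turned up to 0.15 rad. Pushed, the plate slides on the pins until the holes come over them and it drops.
- hole_right (a point): Centre of the right locating hole (plate y = -40 mm) at the plate's underside.
- tape_roll: roll of yellow thread-seal tape, ring 54 mm across, 15 mm high, lying flat on the jig's blue foot at its far left corner; not part of the job. Origin at its underside
- tube_fitting: brass tube fitting standing upright on the jig's blue foot at its far right corner, 26 mm across, 34 mm high; not part of the job. Origin at its underside
- spanner: steel spanner, 190 mm long, lying on the bench; not part of the job. Origin at its underside
- screwdriver: screwdriver, 200 mm long, lying on the bench; not part of the job. Origin at its underside
- tape_spare: second roll of yellow tape, ring 54 mm across, 15 mm high, lying flat on the bench; not part of the job. Origin at its underside
- gauge: pressure gauge lying face up on the bench, steel, 82 mm across, 35 mm high, white dial, brass stem to its side; not part of the job. Origin at its underside
- u_bolt: steel U-bolt lying flat on the bench, about 120 mm by 78 mm; not part of the job. Origin at its underside
- tube_bender: hand tube bender with two black-gripped handles, lying on the bench, about 430 mm long, 30 mm high; not part of the job. Origin at its underside
Not all that is in view belongs to the job. Several things have the shape of the plate; the one meant has the colours described above.

How it is judged:
By the outcome, as a careful person would: the job done as asked, in the order asked, and still so for the second after the job is handed in, with the robot touching nothing.
It also fails if it takes over 45 s, if anything falls off the work surface, if the arm or the gripper's body presses on something with over 40 N, if the wrist force passes 120 N, or if a joint passes its speed limit or range.

## Working session

There is one attempt and no reset: what is moved stays moved. The work goes in short steps, Python scripts to look and compute and a shell command to move; the robot and the scene stay as the last step left them, time stands still between calls to the robot, and variables do not carry over. Pictures are saved under pics/ and viewed, and the job is handed in when it is done.

```bash
mkdir -p pics; ls; cat > h.py <<'E'
import numpy as np, cv2
from plant import r
from scipy.spatial.transform import Rotation as Ro
def snap(cam,name):
    s=r.snapshot(cam); cv2.imwrite('pics/'+name,s['frame'][:,:,::-1]); 
    K=np.array(s['intrinsics']);D=np.array(s['dist_coeffs'],float);R=np.array(s['R']);t=np.array(s['t']).ravel()
    return s['frame'],K,D,R,t
def ray(c,rc):
    _,K,D,R,t=c
    p=cv2.undistortPoints(np.array([[[rc[1],rc[0]]]],float),K,D).ravel()
    d=R.T@np.array([p[0],p[1],1]); o=-R.T@t
    return o,d
def atz(c,rc,z):
    o,d=ray(c,rc); return o+d*(z-o[2])/d[2]
def proj(c,X):
    _,K,D,R,t=c
    return cv2.projectPoints(np.atleast_2d(np.array(X,float)),cv2.Rodrigues(R)[0],t,K,D)[0].reshape(-1,2)
E
cat > a.py <<'E'
from h import *
s=r.get_state(); print({k:np.round(v,3).tolist() for k,v in s.items()}, r.tcp_to_tips)
print(Ro.from_quat(s['eef_rot']).as_matrix().round(3))
for cam in ['scene','top']:
    c=snap(cam,cam+'0.png'); print(cam,(-c[3].T@c[4]).round(3))
    for n,z in [('pin_left',.04),('pin_right',.04),('bed',.04),('clamp',.04),('near_edge',.036),('hole_left',.045),('hole_right',.045),('plate',.045)]:
        for d in r.tip_of(cam,n)[:2]: print(n,round(d['p'],2),np.round(d['centre'],1),atz(c,d['centre'],z).round(4))
E
python3 a.py
```

```text
pics
{'clock': 0.0, 'q': [-1.312, 0.69, -0.195, 1.566, 0.157, 0.902, -0.215], 'qd': [-0.002, -0.002, 0.0, 0.001, -0.001, 0.003, -0.001], 'joint_torque': [0.0, -52.756, -1.267, -15.342, -0.053, 0.007, 0.0], 'tool_pos': [0.139, 0.609, 0.246], 'eef_rot': [0.553, 0.44, -0.441, -0.552], 'contact_force': [0.314, 0.439, 0.068], 'moment': [-0.027, -0.055, 0.008], 'opening': 1.004} 0.008
[[ 0.223 -0.    -0.975]
 [ 0.975 -0.002  0.223]
 [-0.002 -1.    -0.   ]]
scene [1.409 0.525 0.809]
pin_left 0.92 [212. 274.] [0.5717 0.032  0.04  ]
pin_right 0.65 [204.  250.9] [ 0.575 -0.042  0.04 ]
pin_right 0.36 [229.1 220.4] [ 0.7087 -0.0502  0.04  ]
bed 0.74 [208.5 263.1] [ 0.5743 -0.0018  0.04  ]
clamp 0.94 [228.8 245.4] [0.6727 0.0049 0.04  ]
clamp 0.22 [203.6 252.6] [ 0.5709 -0.039   0.04  ]
near_edge 0.68 [169.5 275.3] [ 0.3799 -0.0784  0.036 ]
near_edge 0.6 [194.8 267.1] [ 0.5088 -0.0292  0.036 ]
hole_left 0.8 [188.4 354.3] [0.3567 0.178  0.045 ]
hole_left 0.77 [154.9 257. ] [ 0.3479 -0.1676  0.045 ]
hole_right 0.78 [200.8 254.7] [ 0.5623 -0.0374  0.045 ]
hole_right 0.67 [205.8 350.6] [0.4404 0.2021
[... 157 characters left out ...]
32.4] [0.5717 0.0459 0.04  ]
pin_left 0.49 [177.6 261.6] [ 0.5906 -0.0431  0.04  ]
pin_right 0.77 [178. 259.] [ 0.5896 -0.0352  0.04  ]
bed 0.66 [181.3 247. ] [0.5804 0.0015 0.04  ]
clamp 0.9 [150.  243.9] [0.6786 0.009  0.04  ]
clamp 0.67 [180.8 406. ] [ 0.5694 -0.4843  0.04  ]
near_edge 0.97 [211.6 256.2] [ 0.4877 -0.0241  0.036 ]
near_edge 0.8 [264.9 175.2] [0.3342 0.2201 0.036 ]
hole_left 0.89 [195.  235.6] [0.5384 0.0364 0.045 ]
hole_left 0.73 [267.7 199.5] [0.3247 0.1463 0.045 ]
hole_right 0.85 [242.2 297.8] [ 0.3925 -0.1447  0.045 ]
hole_right 0.71 [187.4 262.3] [ 0.5595 -0.0444  0.045 ]
plate 0.77 [190.8 249.7] [ 0.5501 -0.0062  0.045 ]
plate 0.65 [258.6 192.2] [0.3517 0.1677 0.045 ]
```

```bash
python3 - <<'E'
import cv2
for n,(a,b,c,d) in {'scene':(120,290,170,400),'top':(110,290,150,350)}.items():
    im=cv2.imread(f'pics/{n}0.png'); cv2.imwrite(f'pics/{n}0c.png',cv2.resize(im[a:b,c:d],None,fx=3.3,fy=3.3,interpolation=cv2.INTER_CUBIC))
E
```

```text
(no output)
```

View pics/scene0.png

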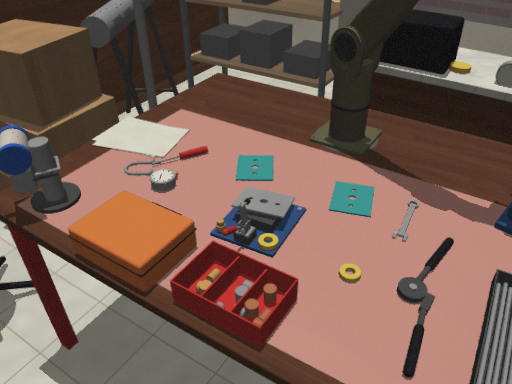

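View pics/top0.png

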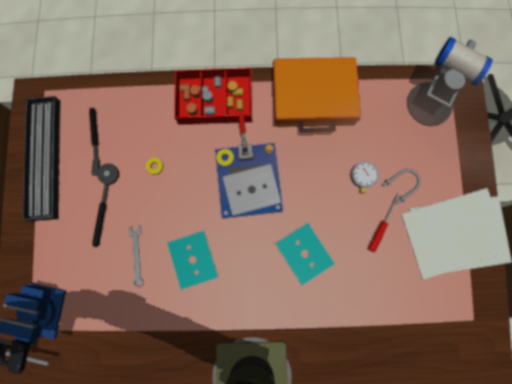

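```bash
sleep 1
```

```text
(no output)
```

View pics/scene0c.png

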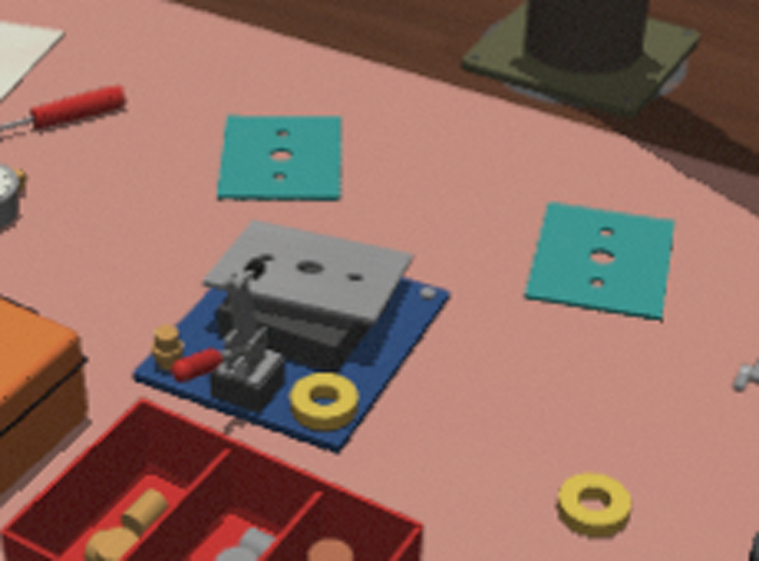

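View pics/top0c.png

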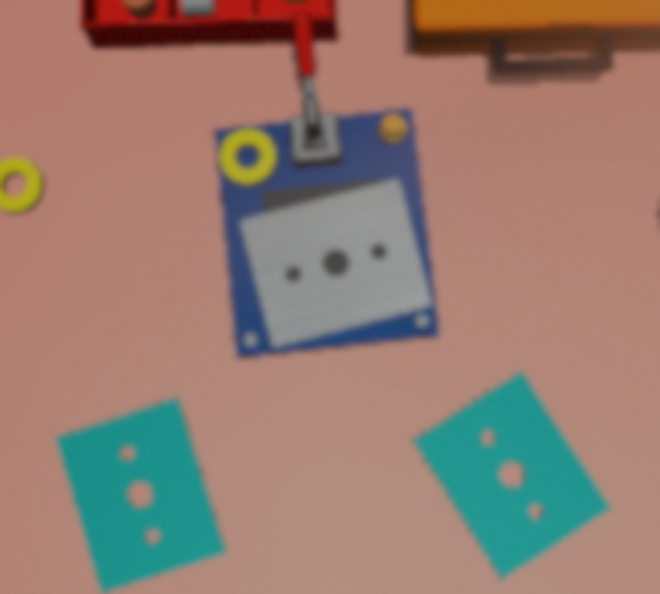

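The top view shows the grey plate turned left on the blue foot, with its centre near pixel (250,191). The tape is at the far left and the fitting at the far right. The teal look-alike plates lie nearer the robot. I'll now fit the foot and the plate outline precisely.

```bash
cat > fit.py <<'E'
from h import *
from scipy.optimize import least_squares
def box(x0,x1,y0,y1,z0,z1): return np.array([[x,y,z] for x in(x0,x1) for y in(y0,y1) for z in(z0,z1)])/1000.
FOOT=box(-95,125,-95,95,0,10)
PL=box(-60,60,-75,75,0,5)
def jigT(p): 
    a=p[2]; return np.array([[np.cos(a),-np.sin(a),0],[np.sin(a),np.cos(a),0],[0,0,1]]),np.array([p[0],p[1],0])
def Rz(a): return np.array([[np.cos(a),-np.sin(a),0],[np.sin(a),np.cos(a),0],[0,0,1]])
def platepts(pj,pp,P,tilt=True):
    # pp: origin in jig x,y (mm-scale m), yaw rel jig
    R,t=jigT(pj)
    s=7.5/51 if tilt else 0
    th=np.arctan(s)
    Ry=np.array([[np.cos(th),0,-np.sin(th)],[0,1,0],[np.sin(th),0,np.cos(th)]])
    o=np.array([pp[0],pp[1],.04+(s*(pp[0]+.052))])
    return ((P@Rz(pp[2]).T)@Ry.T+o)@R.T+t
def resid(c,pts3,bp):
    h=cv2.convexHull(proj(c,pts3).astype(np.float32))
    return np.array([cv2.pointPolygonTest(h,(float(u),float(v)),True) for u,v in bp])
def boundary(m,hull=False):
    m=m.astype(np.uint8)
    cs,_=cv2.findContours(m,cv2.RETR_EXTERNAL,cv2.CHAIN_APPROX_NONE)
    k=max(cs,key=cv2.contourArea)
    return k.reshape(-1,2).astype(float)
def grow(bp):  # push boundary pixels outward by half px
    c=bp.mean(0); d=bp-c; return bp+0.5*d/np.linalg.norm(d,axis=1,keepdims=True)
def sol(fun,x0,ls):
    return least_squares(fun,x0,loss='soft_l1',f_scale=ls,x_scale=[.01,.01,.05],diff_step=1e-4)
def footmask(c):
    h=cv2.cvtColor(c[0],cv2.COLOR_RGB2HSV)
    m=((h[...,0]>100)&(h[...,0]<130)&(h[...,1]>110)).astype(np.uint8)
    uv=proj(c,[[.58,0,.01]])[0]; yy,xx=np.mgrid[:384,:512]
    m&=(np.hypot(xx-uv[0],yy-uv[1])<75).astype(np.uint8)
    return m
def fitfoot(cams,x0=(.577,0,.1)):
    out=[]
    for c in cams:
        bp=grow(boundary(footmask(c)))
        f=lambda x:resid(c,FOOT@jigT(x)[0].T+jigT(x)[1],bp)
        o=sol(f,x0,.3); out.append(o.x); rr=np.abs(f(o.x)); print('foot',o.x.round(4),'med px',np.median(rr).round(2),len(bp))
    return out
E
cat > b.py <<'E'
from fit import *
cams=[snap('top','t1.png'),snap('scene','s1.png')]
F=fitfoot(cams)
for c,n,pj in zip(cams,['top','scene'],F):
    for d in r.trace(n,'plate')[:4]:
        m=d['region']; print(n,d['p'],np.round(d['centre'],0),m.sum())
        if abs(d['centre'][0]-196)<12 and abs(d['centre'][1]-256)<16:
            bp=grow(boundary(m))
            f=lambda x:resid(c,platepts(pj,x,PL),bp)
            o=sol(f,(-.02,0,.1),.3); print('plate rel jig',o.x.round(4),np.median(abs(f(o.x))).round(2))
            P=platepts(pj,o.x,np.array([[0,.04,.005],[0,-.04,.005],[0,0,.005]])); print('holes px',proj(c,P).round(1).tolist())
            im=cv2.cvtColor(c[0],cv2.COLOR_RGB2BGR); im=cv2.resize(im,None,fx=4,fy=4)
            for pts,col in((FOOT@jigT(pj)[0].T+jigT(pj)[1],(0,0,255)),(platepts(pj,o.x,PL),(0,255,0))):
                cv2.polylines(im,[(cv2.convexHull(proj(c,pts).astype(np.float32))*4+2).astype(int)],True,col,1)
            for u,v in proj(c,P): cv2.circle(im,(int(u*4+2),int(v*4+2)),3,(0,0,255),1)
            a,b=int(d['centre'][0]*4),int(d['centre'][1]*4)
            cv2.imwrite(f'pics/fit_{n}.png',im[a-280:a+280,b-300:b+300])
E
python3 b.py
```

```text
foot [ 0.5327 -0.0147  0.4463] med px 4.5 121
foot [ 0.5652 -0.0136  0.1104] med px 2.15 282
top 0.71 [255. 306.] 1860
top 0.64 [261. 190.] 1902
top 0.57 [189. 246.] 1919
plate rel jig [ 0.0202 -0.0045 -0.2108] 0.29
holes px [[238.0, 192.8], [263.9, 186.1], [251.0, 189.5]]
top 0.28 [165. 244.] 2150
scene 0.67 [201. 262.] 1051
plate rel jig [-0.012   0.0039  0.1294] 0.69
holes px [[278.1, 203.2], [251.1, 197.4], [264.5, 200.3]]
scene 0.67 [197. 354.] 1232
scene 0.66 [165. 254.] 922
```

```bash
python3 - <<'E'
s=open('fit.py').read()
s=s.replace("""        bp=grow(boundary(footmask(c)))
""","""        m=footmask(c); nl,lab,st,_=cv2.connectedComponentsWithStats(m); m=np.isin(lab,[i for i in range(1,nl) if st[i,4]>25])
        hp=cv2.convexHull(np.argwhere(m)[:,::-1].astype(np.int32)).reshape(-1,1,2)
        z=np.zeros(m.shape,np.uint8); cv2.fillPoly(z,[hp],1)
        mm=cv2.dilate(m.astype(np.uint8),np.ones((2,2)))
        bp=boundary(z); bp=np.array([b for b in bp if m[int(b[1])-1:int(b[1])+2,int(b[0])-1:int(b[0])+2].any()]); bp=grow(bp)
""")
open('fit.py','w').write(s)
E
python3 b.py; python3 -c "
import cv2,numpy as np
a=cv2.imread('pics/fit_top.png');b=cv2.imread('pics/fit_scene.png')
cv2.imwrite('pics/fitb.png',cv2.resize(np.hstack([a,b]),(800,374)))"
```

```text
foot [0.5794 0.     0.0886] med px 1.62 135
foot [ 0.5741 -0.0068  0.0844] med px 0.31 147
top 0.88 [259. 194.] 1976
top 0.85 [256. 303.] 1903
top 0.8 [194. 249.] 1901
plate rel jig [-0.0262 -0.0076  0.1464] 0.29
holes px [[238.0, 192.9], [263.8, 186.1], [250.9, 189.5]]
scene 0.84 [201. 356.] 1201
scene 0.76 [168. 257.] 897
scene 0.75 [201. 263.] 1128
plate rel jig [-0.023  -0.0048  0.1468] 0.37
holes px [[277.5, 203.2], [250.7, 197.3], [264.0, 200.2]]
```

View pics/fit_top.png

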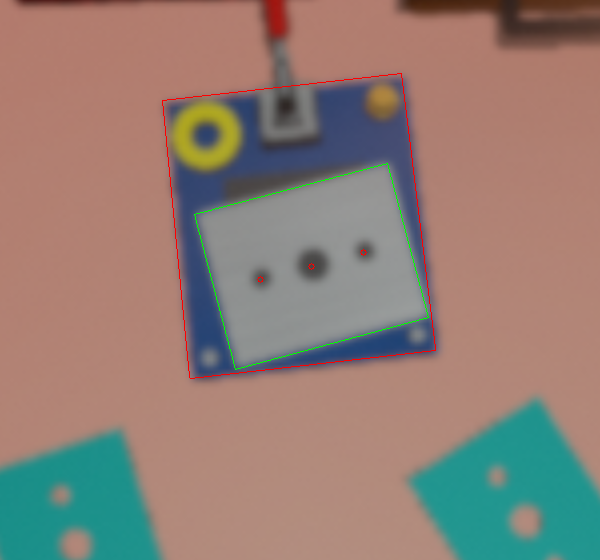

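View pics/fit_scene.png

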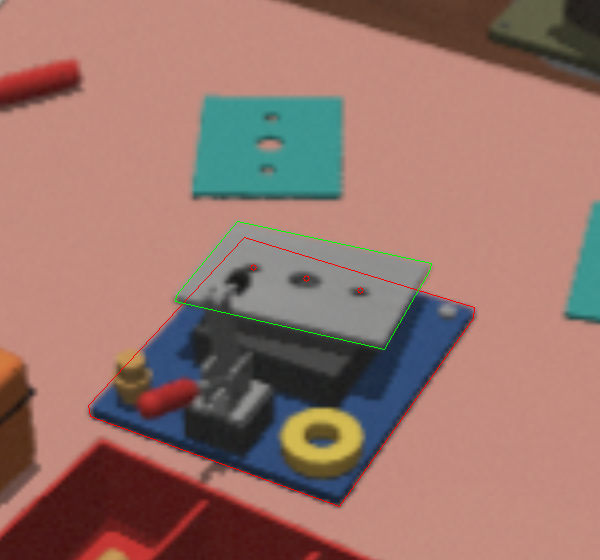

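```bash
cat >> fit.py <<'E'
from scipy.ndimage import map_coordinates
def edgefit(c,model,x0,segs,w=5,it=6,verbose=True,chan=None):
    """model(x)-> fn of Nx3 local pts to world; segs list of (A,B) local line segs. chan image."""
    g=chan(c[0].astype(float)); x=np.array(x0,float)
    L=np.concatenate([np.linspace(a,b,40)[3:-3] for a,b in segs])
    Dd=np.concatenate([np.repeat((np.array(b)-a)[None],34,0) for a,b in segs])
    offs=np.arange(-w,w+.01,.25)
    for k in range(it):
        P=proj(c,model(x,L)); Q=proj(c,model(x,L+Dd*.02)); t=Q-P; t/=np.linalg.norm(t,axis=1,keepdims=True); n=np.c_[-t[:,1],t[:,0]]
        S=P[:,None]+offs[None,:,None]*n[:,None]
        v=map_coordinates(g,[S[...,1],S[...,0]],order=1)
        v=cv2.GaussianBlur(v,(7,1),0); gr=np.abs(np.gradient(v,axis=1)); gr[:,[0,1,-2,-1]]=0
        j=gr.argmax(1); T=P+offs[j][:,None]*n; ok=gr[np.arange(len(j)),j]>.35*np.percentile(gr.max(1),80)
        f=lambda y:((proj(c,model(y,L))-T)*n).sum(1)[ok]
        x=least_squares(f,x,loss='soft_l1',f_scale=.3,x_scale=[.01,.01,.05],diff_step=1e-4).x
        w2=2.5; offs=np.arange(-w2,w2+.01,.25)
    if verbose: print('  edge',x.round(4),'med',np.median(abs(f(x))).round(2),ok.sum(),len(ok))
    return x
mmv=lambda *a:np.array(a)/1000.
jm=lambda x,L:L@jigT(x)[0].T+jigT(x)[1]
bl=lambda f:f[...,2]-f[...,0]
gy=lambda f:f.sum(2)/3
sat=lambda f:f.max(2)-f.min(2)
FE={'top':[(mmv(-95,-95,10),mmv(-95,95,10)),(mmv(-95,95,10),mmv(125,95,10)),(mmv(-95,-95,10),mmv(125,-95,10)),(mmv(125,95,10),mmv(125,25,10)),(mmv(125,-25,10),mmv(125,-95,10))],
'scene':[(mmv(-95,95,10),mmv(125,95,10)),(mmv(-20,-95,10),mmv(125,-95,10)),(mmv(125,95,0),mmv(125,-95,0)),(mmv(-95,60,10),mmv(-95,95,10))]}
PE=[(mmv(-60,-75,5),mmv(-60,75,5)),(mmv(-60,75,5),mmv(60,75,5)),(mmv(60,75,5),mmv(60,-75,5)),(mmv(60,-75,5),mmv(-60,-75,5))]
E
cat > b2.py <<'E'
from fit import *
import sys
for n in ['top','scene']:
    c=snap(n,f'x_{n}.png')
    x=edgefit(c,jm,(.577,-.003,.087),FE[n],chan=bl)
    pp=edgefit(c,lambda p,L:platepts(x,p,L),(-.025,-.006,.146),PE,chan=gy if n=='top' else gy)
    P=platepts(x,pp,np.array([[0,.04,.005],[0,-.04,.005],[0,0,.005]])); print('holes px',proj(c,P).round(1).tolist(), 'centre w',P[2].round(4))
    im=cv2.resize(cv2.cvtColor(c[0],cv2.COLOR_RGB2BGR),None,fx=4,fy=4)
    for pts,col in((jm(x,FOOT),(0,0,255)),(platepts(x,pp,PL),(0,255,0))):
        cv2.polylines(im,[(cv2.convexHull(proj(c,pts).astype(np.float32))*4+2).astype(int)],True,col,1)
    u,v=(proj(c,P[2])[0]*4).astype(int); cv2.imwrite(f'pics/ef_{n}.png',im[v-240:v+240,u-200:u+200])
E
python3 b2.py;  python3 -c "
import cv2,numpy as np
cv2.imwrite('pics/ef.png',np.hstack([cv2.imread('pics/ef_top.png'),cv2.imread('pics/ef_scene.png')]))"
```

```text
edge [ 0.576  -0.0032  0.0889] med 0.48 170 170
  edge [-0.0219 -0.0058  0.1398] med 0.25 136 136
holes px [[238.3, 192.6], [264.1, 185.9], [251.2, 189.2]] centre w [ 0.554  -0.011   0.0494]
  edge [ 0.5747 -0.0034  0.08  ] med 0.24 129 136
  edge [-0.0228 -0.0075  0.1247] med 0.24 68 136
holes px [[277.5, 203.7], [250.9, 197.4], [264.0, 200.5]] centre w [ 0.5518 -0.0128  0.0492]
```

View pics/ef.png

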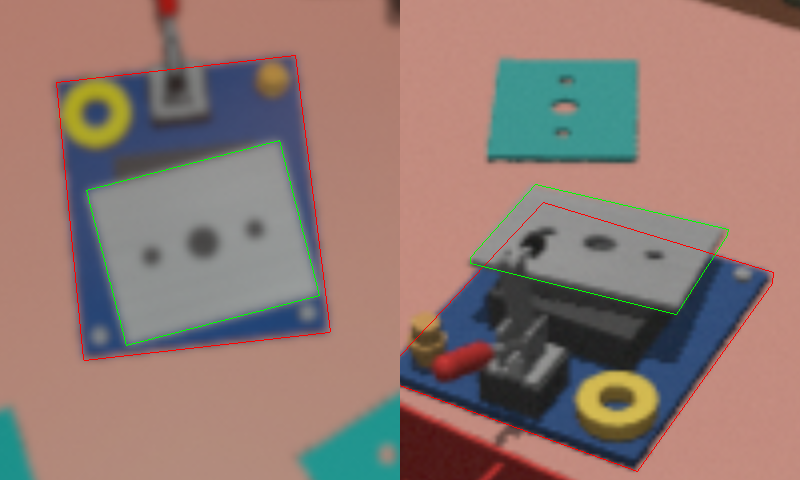

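```bash
cat > go.py <<'E'
from h import *
import sys
J=(.5755,-.0033,.086)
def where(verbose=True):
    s=r.get_state(); M=Ro.from_quat(s['eef_rot']).as_matrix(); a=J[2]
    d=np.array(s['tool_pos'])-[J[0],J[1],0]
    jx=np.cos(a)*d[0]+np.sin(a)*d[1]; jy=-np.sin(a)*d[0]+np.cos(a)*d[1]
    yaw=np.arctan2(-M[0,0],M[1,0])
    F=np.array(s['contact_force'])
    print('t %.2f jig xyz mm'%s['clock'],np.round([jx*1e3,jy*1e3,d[2]*1e3],1),'yaw rel jig deg %.1f'%np.degrees(yaw-a),'F',F.round(1),'open',round(s['opening'],2),'down',M[:,1].round(3))
    return s,M,yaw
def to(x,y,z,yawdeg=0):
    s,M,yaw=where(); a=J[2]
    T=np.array([J[0]+(np.cos(a)*x-np.sin(a)*y)/1e3,J[1]+(np.sin(a)*x+np.cos(a)*y)/1e3,z/1e3])
    print('row',(M.T@(T-s['tool_pos'])*1e3).round(1),'spin',-np.degrees(a+np.radians(yawdeg)-yaw).round(1))
if __name__=='__main__': to(*map(float,sys.argv[1:]))
E
python3 go.py -125 -6 150
```

```text
t 1.40 jig xyz mm [-382.   647.8  246.8] yaw rel jig deg -17.8 F [-0.2 -0.1 -0.5] open 1.0 down [ 0.  0. -1.]
row [-543.9   96.7 -444.6] spin -17.8
```

```bash
python3 -m inch '-39 2 -31 -1.5; -78 4 -62 -3; -116 8 -95 -5; -155 15 -127 -7; -194 22 -158 -9; -233 30 -190 -11; -272 38 -222 -13; -311 46 -254 -15; -350 55 -286 -17; -388 65 -317 -17.8'; python3 go.py -125 -6 100
```

```text
clock: 2.4
tool_pos: [0.3602, 0.1646, 0.183]
eef_rot: [0.478, 0.522, -0.521, -0.478]
contact_force: [1.0, -0.3, 0.1]
opening: 0.997
t 2.40 jig xyz mm [-200.1  185.7  183. ] yaw rel jig deg 0.1 F [ 1.  -0.3  0.1] open 1.0 down [ 0.001  0.001 -1.   ]
row [-191.9   82.9  -74.7] spin 0.1
```

```bash
python3 -m inch '-35 15 -13 0; -75 31 -29 0; -114 48 -44 0; -154 65 -60 0; -188 81 -74 0; -192 83 -75 0; -192 110 -75 0; -192 150 -75 0; -192 151 -75 0'; python3 go.py -125 -6 34
```

```text
clock: 3.3
tool_pos: [0.4481, -0.019, 0.0287]
eef_rot: [-0.476, -0.518, 0.524, 0.479]
contact_force: [0.2, -0.1, 0.1]
opening: 0.999
t 3.30 jig xyz mm [-128.3   -4.7   28.7] yaw rel jig deg 0.1 F [ 0.2 -0.1  0.1] open 1.0 down [-0.009 -0.004 -1.   ]
row [-1.3 -5.3 -3.3] spin 0.1
```

```bash
sleep 2; python3 - <<'E'
from fit import *
for n in ['top','scene']:
    c=snap(n,f'p2_{n}.png')
    u,v=proj(c,[[.53,0,.05]])[0].astype(int)
    cv2.imwrite(f'pics/p2c_{n}.png',cv2.resize(c[0][v-60:v+60,u-50:u+50,::-1],None,fx=4,fy=4))
cv2.imwrite('pics/p2c.png',np.hstack([cv2.imread('pics/p2c_top.png'),cv2.imread('pics/p2c_scene.png')]))
E
```

```text
(no output)
```

View pics/p2c.png

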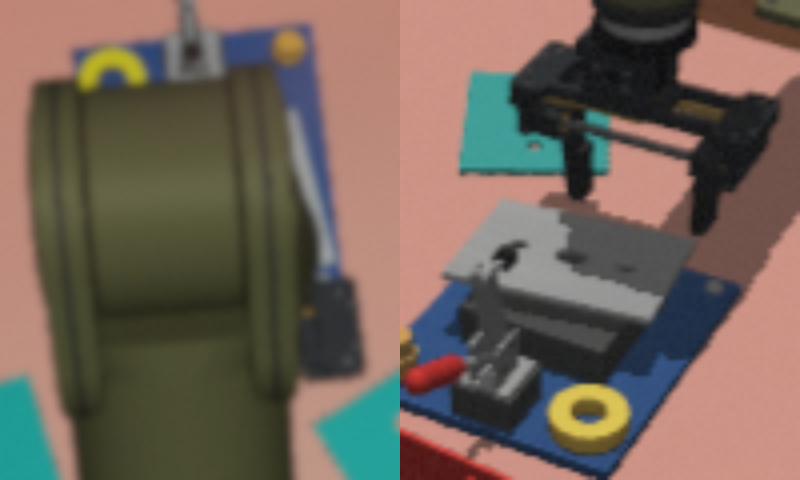

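```bash
python3 -m inch '-1 -5 -5 0; -1 -5 -15 0; -1 -5 -22 0; -1 -5 -26 0; -1 -5 -30 0; -1 -5 -33 0; -1 -5 -36 0; -1 -5 -38 0; -1 -5 -38 0'; python3 go.py -80 -6 33; python3 - <<'E'
from fit import *
c=snap('scene','p3.png'); u,v=proj(c,[[.55,0,.05]])[0].astype(int)
cv2.imwrite('pics/p3c.png',cv2.resize(c[0][v-50:v+50,u-60:u+60,::-1],None,fx=6,fy=6))
E
```

```text
clock: 4.3
tool_pos: [0.4881, -0.0168, 0.0372]
eef_rot: [-0.478, -0.521, 0.521, 0.478]
contact_force: [-3.1, 1.1, 2.2]
opening: 0.999
t 4.30 jig xyz mm [-88.2  -5.9  37.2] yaw rel jig deg -0.0 F [-3.1  1.1  2.2] open 1.0 down [-0.001 -0.    -1.   ]
row [-0.1  4.2 -8.2] spin -0.0
```

View pics/p3c.png

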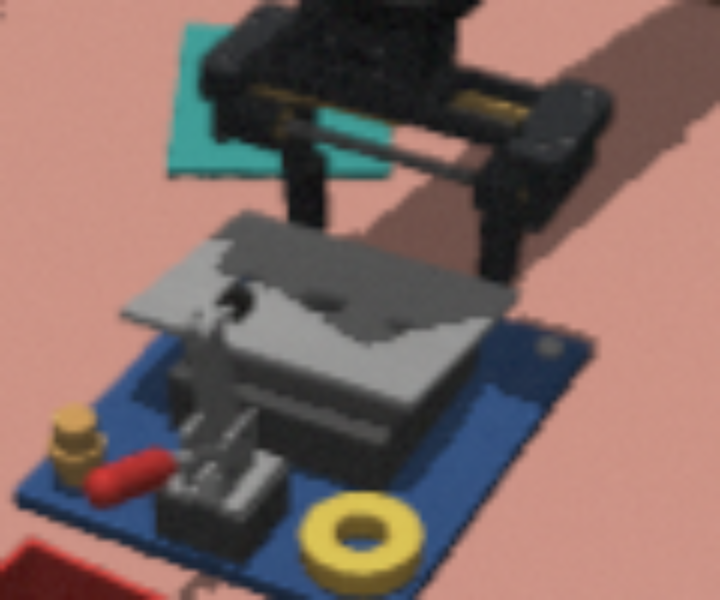

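```bash
python3 -m inch '0 2 -2 0; 0 4 -4 0; 0 4 -6 0; 0 4 -8 0; 0 4 -8 0'; python3 go.py -80 -6 33; cat > pf.py <<'E'
from fit import *
import sys
n,o=sys.argv[1],sys.argv[2]; p0=[float(v) for v in sys.argv[3:6]]; tilt=len(sys.argv)<7
J={'scene':(.5747,-.0034,.08),'top':(.576,-.0032,.0889)}[n]
c=snap(n,o+'.png')
pp=edgefit(c,lambda p,L:platepts(J,p,L,tilt),p0,PE[1:] if n=='scene' else PE,chan=gy,w=3)
print('plate rel jig mm',(pp[:2]*1e3).round(1),'yaw',pp[2].round(4))
im=cv2.resize(cv2.cvtColor(c[0],cv2.COLOR_RGB2BGR),None,fx=6,fy=6,interpolation=cv2.INTER_CUBIC)
cv2.polylines(im,[(cv2.convexHull(proj(c,platepts(J,pp,PL,tilt)).astype(np.float32))*6+3).astype(int)],True,(0,255,0),1)
u,v=(proj(c,[[.56,0,.05]])[0]*6).astype(int)
cv2.imwrite(f'pics/{o}c.png',im[v-280:v+280,u-330:u+330])
E
python3 pf.py scene p4 -.015 -.006 .07
```

```text
clock: 4.85
tool_pos: [0.4963, -0.0168, 0.0331]
eef_rot: [-0.478, -0.52, 0.521, 0.478]
contact_force: [-4.7, -0.8, 1.5]
opening: 0.997
t 4.85 jig xyz mm [-80.1  -6.6  33.1] yaw rel jig deg -0.1 F [-4.7 -0.8  1.5] open 1.0 down [-0.001 -0.001 -1.   ]
row [ 0.6  0.1 -0.1] spin -0.1
  edge [-0.0099 -0.0128  0.0034] med 0.02 72 102
plate rel jig mm [ -9.9 -12.8] yaw 0.0034
```

View pics/p4c.png

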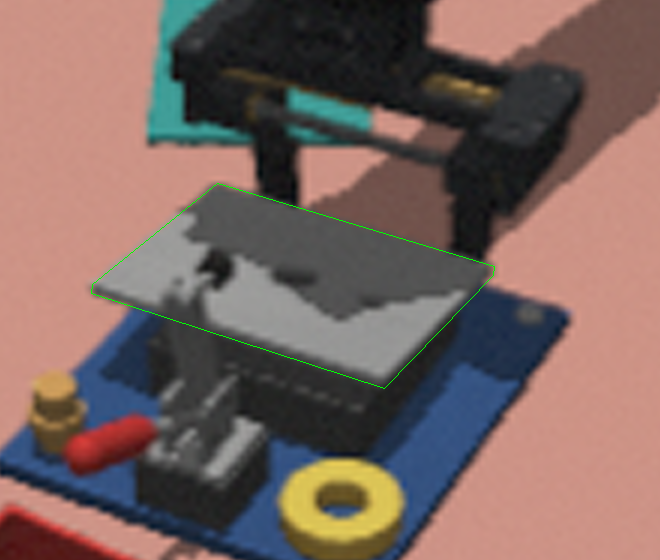

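```bash
python3 -m inch '0 0 10 0; 0 -10 20 0; 0 -45 20 0; -10 -80 15 0; -45 -85 5 0; -85 -85 -20 0; -125 -85 -45 0; -158 -85 -65 0; -165 -85 -72 0; -165 -85 -72 0'; python3 go.py -8 -168 33; python3 pf.py top p5 -.01 -.012 .0;python3 pf.py scene p5s -.01 -.012 .0
```

```text
clock: 5.9
tool_pos: [0.5834, -0.1757, 0.1186]
eef_rot: [0.479, 0.521, -0.52, -0.478]
contact_force: [0.1, 0.1, -0.4]
opening: 0.999
t 5.90 jig xyz mm [  -7.  -172.5  118.6] yaw rel jig deg -0.2 F [ 0.1  0.1 -0.4] open 1.0 down [ 0.002 -0.    -1.   ]
row [ 4.5 85.6  1.2] spin -0.2
  edge [-0.0097 -0.0104 -0.0016] med 0.24 134 136
plate rel jig mm [ -9.7 -10.4] yaw -0.0016
  edge [-0.0096 -0.0131  0.0118] med 0.21 90 102
plate rel jig mm [ -9.6 -13.1] yaw 0.0118
```

View pics/p5c.png

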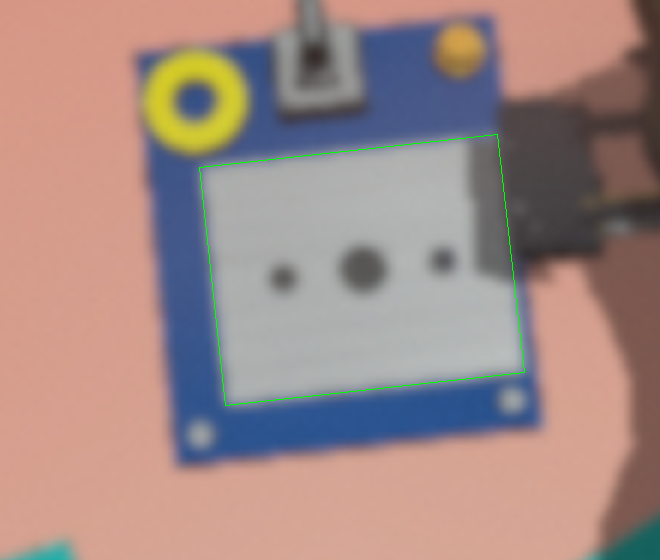

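View pics/p5sc.png

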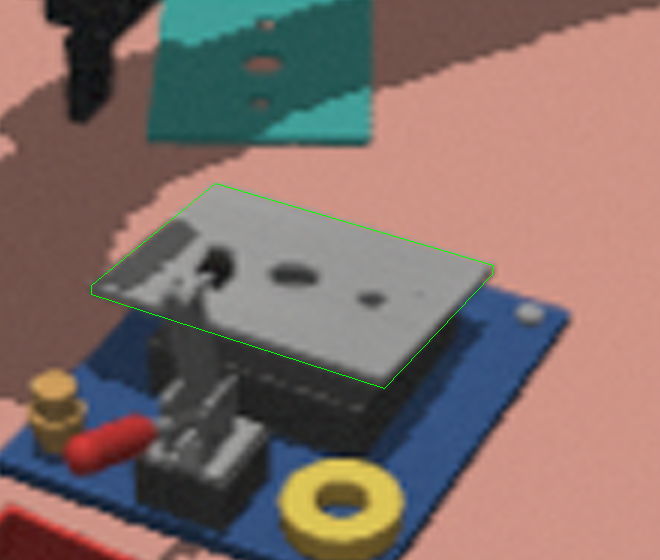

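```bash
python3 -m inch '4 40 1 0; 4 75 1 0; 6 86 1 0; 15 86 1 0; 20 86 1 0; 23 86 1 0; 26 86 1 0; 29 86 1 0; 29 86 1 0'; python3 go.py -8 -136 33; python3 pf.py scene p6s -.01 -.008 .0;  python3 pf.py top p6 -.01 -.008 .0
```

```text
clock: 6.9
tool_pos: [0.5793, -0.1452, 0.0329]
eef_rot: [0.478, 0.521, -0.521, -0.478]
contact_force: [0.2, -0.3, 1.9]
opening: 0.997
t 6.90 jig xyz mm [  -8.4 -141.7   32.9] yaw rel jig deg -0.0 F [ 0.2 -0.3  1.9] open 1.0 down [ 0.001 -0.    -1.   ]
row [ 5.7 -0.1 -0.4] spin -0.0
  edge [-0.0117 -0.0078  0.0397] med 0.24 93 102
plate rel jig mm [-11.7  -7.8] yaw 0.0397
  edge [-0.0119 -0.0046  0.0168] med 0.25 112 136
plate rel jig mm [-11.9  -4.6] yaw 0.0168
```

View pics/p6c.png

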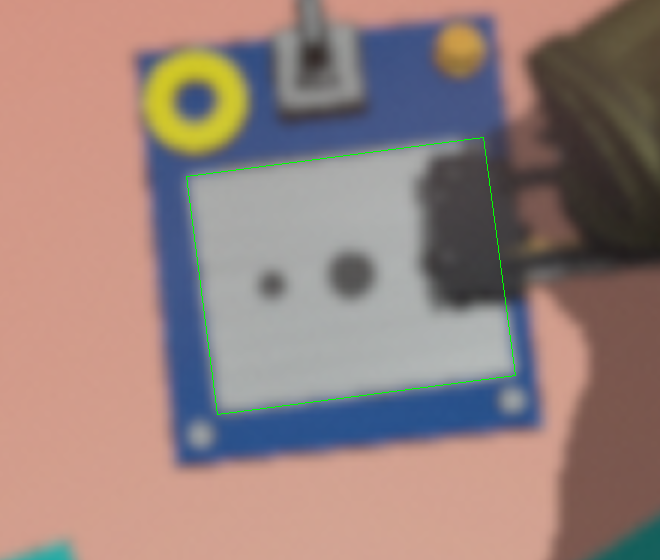

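View pics/p6sc.png

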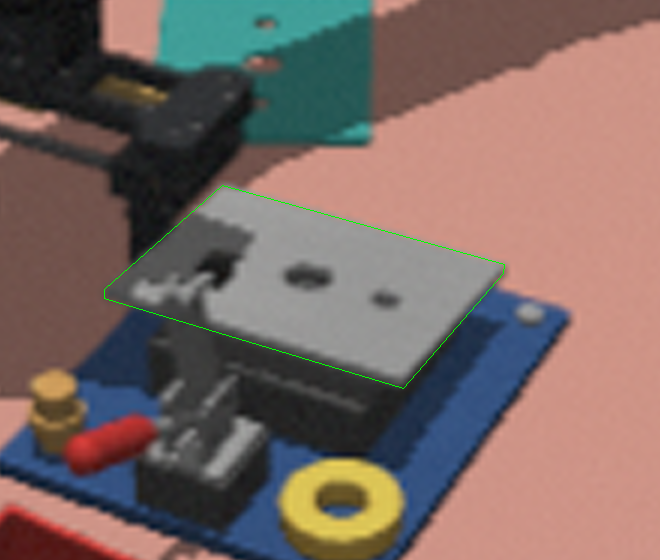

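```bash
python3 -m inch '-3 0 5 0; -3 0 11 0; 0 0 11 0; 2 0 11 0; 4 0 11 0; 6 0 11 0; 6 0 11 0'; python3 go.py -8 -136 33; python3 pf.py scene p7s -.012 -.002 .02;  python3 pf.py top p7 -.012 -.002 .01
```

```text
clock: 7.7
tool_pos: [0.5674, -0.1399, 0.0322]
eef_rot: [-0.478, -0.521, 0.521, 0.478]
contact_force: [-0.3, -1.1, -0.1]
opening: 1.001
t 7.70 jig xyz mm [ -19.8 -135.4   32.2] yaw rel jig deg 0.0 F [-0.3 -1.1 -0.1] open 1.0 down [-0.  0. -1.]
row [ -0.6  -0.8 -11.8] spin 0.0
  edge [-0.0126 -0.0006  0.0738] med 0.25 99 102
plate rel jig mm [-12.6  -0.6] yaw 0.0738
  edge [-0.0129  0.0026  0.0519] med 0.24 111 136
plate rel jig mm [-12.9   2.6] yaw 0.0519
```

```bash
python3 -m inch '-10 0 0 0; -14 -25 0 0; -14 -60 5 0; -5 -75 30 0; 30 -75 58 0; 65 -75 80 0; 105 -72 88 0; 132 -65 88 0; 132 -30 88 0; 132 -2 88 0'; python3 -m inch '0 0 0 0'; python3 go.py -95 -3 33; python3 pf.py scene p8s -.012 -.0 .06
```

```text
clock: 8.8
tool_pos: [0.4693, -0.0152, 0.0338]
eef_rot: [0.477, 0.522, -0.521, -0.478]
contact_force: [-0.5, -0.4, -0.5]
opening: 1.002
clock: 8.9
tool_pos: [0.4674, -0.0162, 0.0322]
eef_rot: [-0.477, -0.52, 0.523, 0.478]
contact_force: [0.4, -0.0, 0.4]
opening: 0.996
t 8.90 jig xyz mm [-108.8   -3.6   32.2] yaw rel jig deg 0.1 F [ 0.4 -0.   0.4] open 1.0 down [-0.004 -0.001 -1.   ]
row [  0.6  -0.9 -13.8] spin 0.1
  edge [-0.0127 -0.0003  0.057 ] med 0.0 65 102
plate rel jig mm [-12.7  -0.3] yaw 0.057
```

View pics/p8sc.png

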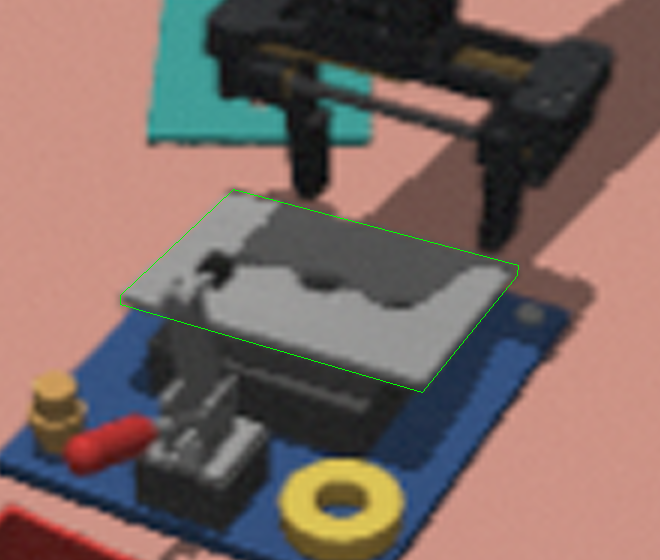

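```bash
python3 -m inch '1 -1 -6 0; 1 -1 -12 0; 1 -1 -17 0; 1 -1 -21 0; 1 -1 -25 0; 1 -1 -28 0; 1 -1 -30 0; 1 -1 -30 0'; python3 go.py -70 -3 33; python3 pf.py scene p9s -.009 -.003 .01
```

```text
clock: 9.75
tool_pos: [0.4972, -0.0133, 0.0351]
eef_rot: [-0.478, -0.52, 0.522, 0.479]
contact_force: [-4.0, -1.0, 3.0]
opening: 1.001
t 9.75 jig xyz mm [-78.9  -3.2  35.1] yaw rel jig deg -0.0 F [-4. -1.  3.] open 1.0 down [-0.002 -0.001 -1.   ]
row [ 0.2  2.1 -8.9] spin -0.0
  edge [-0.009  -0.0021  0.0023] med 0.24 76 102
plate rel jig mm [-9.  -2.1] yaw 0.0023
```

View pics/p9sc.png

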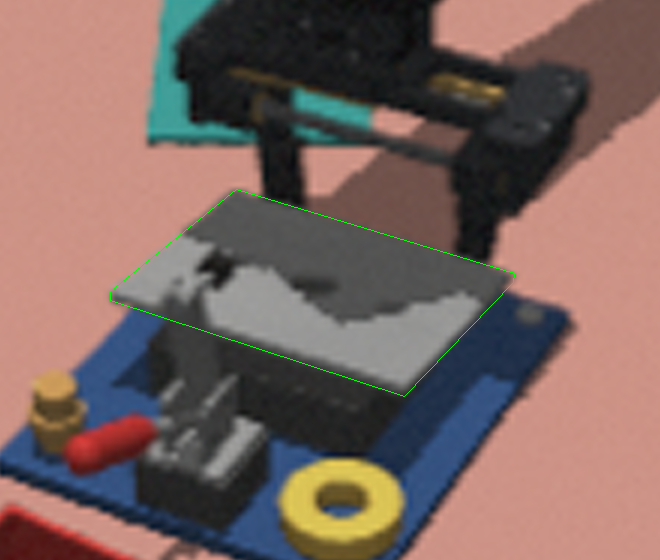

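```bash
python3 -m inch '0 1 -1 0; 0 1 -2 0; 0 1 -3 0; 0 1 -4 0; 0 1 -5 0; 0 1 -6 0; 0 1 -6 0'; python3 go.py -70 -3 33; python3 pf.py scene p10s -.003 -.002 .0; python3 pf.py scene p10f -.003 -.002 .0 flat
```

```text
clock: 10.5
tool_pos: [0.5054, -0.0121, 0.0344]
eef_rot: [0.478, 0.521, -0.52, -0.478]
contact_force: [-0.6, -0.0, -1.3]
opening: 1.001
t 10.50 jig xyz mm [-70.6  -2.7  34.4] yaw rel jig deg -0.0 F [-0.6 -0.  -1.3] open 1.0 down [ 0.002  0.001 -1.   ]
row [-0.3  1.4 -0.6] spin -0.0
  edge [-0.0252  0.0002  0.0729] med 0.22 66 102
plate rel jig mm [-25.2   0.2] yaw 0.0729
  edge [ 0.0003 -0.0018 -0.0002] med 0.01 70 102
plate rel jig mm [ 0.3 -1.8] yaw -0.0002
```

View pics/p10fc.png

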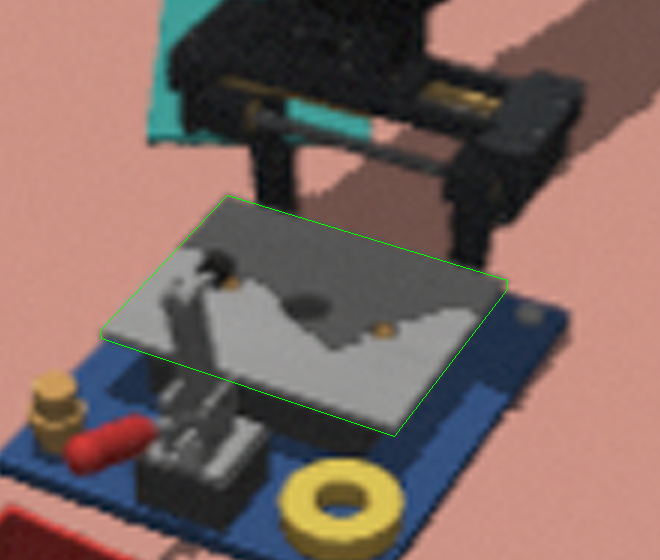

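It has dropped: both brass tips show at about (232,283) and (385,330) in the crop, and the flat model fits. I'll back off the hand and check.

```bash
python3 -m inch '0 0 5 0; 0 0 15 0; 0 0 30 0; 0 -20 45 0; 0 -60 50 0; -10 -100 50 0; 30 -130 60 0; 80 -150 70 0; 130 -150 70 0; 180 -150 70 0'; python3 -m inch '40 0 0 0; 80 0 0 0; 110 0 0 0; 110 0 0 0; 110 0 0 0'; python3 go.py -120 100 200; python3 pf.py scene p11s -.0 -.002 .0 flat; python3 pf.py top p11 -.0 -.0 .0 flat
```

```text
clock: 11.6
tool_pos: [0.4191, 0.1567, 0.1851]
eef_rot: [0.479, 0.521, -0.52, -0.478]
contact_force: [2.2, -0.3, 0.6]
opening: 0.998
clock: 12.1
tool_pos: [0.4094, 0.265, 0.184]
eef_rot: [-0.478, -0.521, 0.522, 0.478]
contact_force: [-0.8, -1.0, 1.0]
opening: 1.004
t 12.10 jig xyz mm [-142.4  281.6  184. ] yaw rel jig deg 0.1 F [-0.8 -1.   1. ] open 1.0 down [-0.001 -0.001 -1.   ]
row [-181.7  -15.8  -22.1] spin 0.1
  edge [ 0.0004 -0.002   0.0045] med 0.02 64 102
plate rel jig mm [ 0.4 -2. ] yaw 0.0045
  edge [ 0.0011  0.0004 -0.0009] med 0.25 133 136
plate rel jig mm [1.1 0.4] yaw -0.0009
```

View pics/p11sc.png

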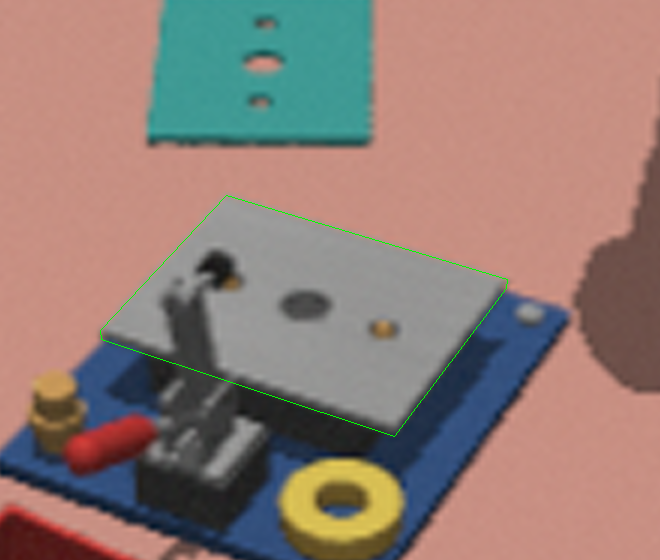

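View pics/p11c.png

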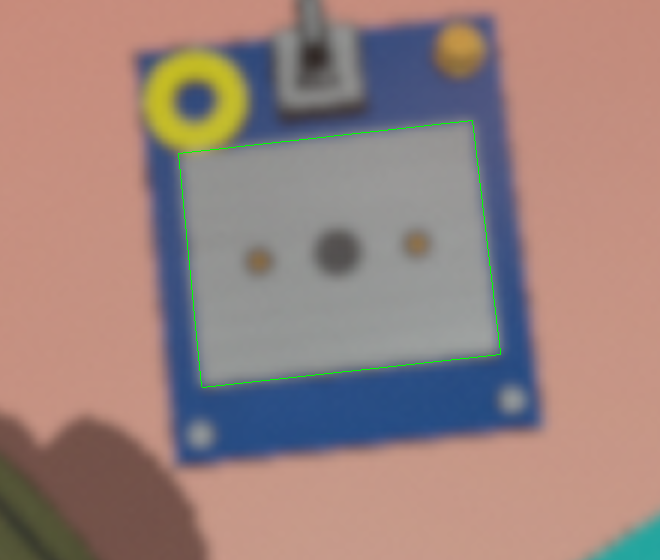

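Both pins show brass in their holes in both views. Next I'll check how level it is with a fit that leaves height and tilt free.

```bash
python3 - <<'E'
from fit import *
import fit
J={'scene':(.5747,-.0034,.08),'top':(.576,-.0032,.0889)}
def mod(n):
    def m(x,L):
        R,t=jigT(J[n]); Rr=Ro.from_euler('xyz',[x[4],x[5],x[2]]).as_matrix()
        return (L@Rr.T+[x[0],x[1],.04+x[3]])@R.T+t
    return m
ls0=fit.least_squares
fit.least_squares=lambda f,x,**k: ls0(f,x,loss='soft_l1',f_scale=.3,x_scale=[.01,.01,.05,.01,.05,.05],diff_step=1e-4)
for n in ['scene']:
    c=snap(n,'lv.png')
    for st in ([0,-.002,0,0,0,0],[0,-.002,0,.003,0,-.04]):
        x=edgefit(c,mod(n),st,PE,chan=gy,w=3)
        print('z mm',x[3]*1e3,'roll,pitch deg',np.degrees(x[4:]).round(2))
E
```

```text
edge [ 0.6934  0.3632 -0.2494  0.6736  0.3602  0.4426] med 1.06 49 136
z mm 673.6219823993811 roll,pitch deg [20.64 25.36]
  edge [ 0.6653  0.4231 -2.8806  0.5422  0.1843  0.5035] med 0.77 43 136
z mm 542.1896134802427 roll,pitch deg [10.56 28.85]
```

```bash
python3 - <<'E'
from fit import *
J=(.5747,-.0034,.08)
c=snap('scene','lv2.png'); g=cv2.GaussianBlur(c[0].astype(np.float32).sum(2)/3,(0,0),.6)
R,t=jigT(J)
def world(x,L): return (L@Ro.from_euler('xyz',[x[4],x[5],x[2]]).as_matrix().T+[x[0],x[1],.04+x[3]])@R.T+t
L=np.concatenate([np.linspace(a,b,40)[3:-3] for a,b in PE]); x0=np.array([0.0004,-.002,.002,0,0,0])
P=proj(c,world(x0,L)); Dd=np.concatenate([np.repeat((b-a)[None],34,0) for a,b in PE]); t2=proj(c,world(x0,L+Dd*.02))-P; t2/=np.linalg.norm(t2,axis=1)[:,None]; n=np.c_[-t2[:,1],t2[:,0]]
o=np.arange(-2.5,2.51,.1); S=P[:,None]+o[None,:,None]*n[:,None]
v=map_coordinates(g,[S[...,1],S[...,0]],order=1); G=np.gradient(v,axis=1); G=np.abs(G); j=G.argmax(1); T=P+o[j][:,None]*n
d=o[j]; print('median offset px / edge (near,left,far,right):',[np.round(np.median(q),2) for q in d.reshape(4,34)],[np.round(q.std(),2) for q in d.reshape(4,34)])
for nm,k,a in (('pitch far up .02',5,-.02),('z+3mm',3,.003),('roll .02',4,.02)):
    x=x0.copy(); x[k]+=a; print(nm,[np.round(np.median(q),2) for q in ((proj(c,world(x,L))-P)*n).sum(1).reshape(4,34)])
E
```

```text
median offset px / edge (near,left,far,right): [np.float64(-0.2), np.float64(0.0), np.float64(0.0), np.float64(0.3)] [np.float64(0.56), np.float64(0.23), np.float64(0.84), np.float64(1.23)]
pitch far up .02 [np.float64(0.3), np.float64(-0.0), np.float64(0.35), np.float64(0.0)]
z+3mm [np.float64(-0.81), np.float64(0.5), np.float64(0.82), np.float64(-0.61)]
roll .02 [np.float64(0.0), np.float64(0.29), np.float64(-0.0), np.float64(0.28)]
```

```bash
python3 -c "
from plant import r
print(r.finish_job(), r.get_state()['clock'])"
```

```text
the job is handed in; nothing more can be done
the job is handed in; nothing more can be done
```

The plate is seated on both pins and the job is handed in. The hand is clear, and the clock read about 12 s at the last move.

**What I did:** I nudged the near edge with both fingertips to square the plate up. Then I pushed its right end about 12 mm to the left. A slow push on the near edge slid the holes over the pins and the plate dropped. The forces I read after each move stayed at about 5 N or less.

**Last checks:**
- **Pins:** Brass shows in both locating holes in both camera views.
- **Position:** The flat-plate fits put the plate within about 1 mm of the pins front to back. Sideways, the top view read +0.4 mm and the scene view −2.0 mm. They disagree by more than the holes' 1.5 mm of play. I put that down to the scene camera, because its sideways readings had run about 2.5–3 mm lower than the top view's throughout.
- **Flatness:** My first check, a fit with height and tilt left free, diverged and was useless. A simpler edge comparison agreed with a level, seated plate: median offsets were 0.3 px or less per edge, against 0.5–0.8 px for a 3 mm lift. Individual points scattered more, up to about 1.2 px.
- **Other items:** The tape roll and tube fitting look unmoved beside the plate. I did not re-measure the other bench items; nothing in the forces or pictures suggested the hand touched them.

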